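Screw the iron hook into the swing arm by the front door

TASK

Screw the loose black iron hook into the threaded socket at the free end of the swing arm. Turn it clockwise by feel until it draws down on the rubber ring and begins to tighten, then carry on only until its peg points straight out along the arm, away from the pivot, and let go. Use no more than light hand force on the threads, do not shove the arm round, and leave everything else where it is.

Things in the scene. Friction and masses are not known exactly. Their poses are not given: they have to be found in the camera images.
- hook: Loose hook of black hollow-cast iron, about 0.24 kg, standing upright. Origin: centre of its foot; z up along its axis; x the way the peg points. From the foot up: threaded stub to 24 mm, round collar 49 mm across from 24 to 31 mm, square neck from 31 to 83 mm; a round peg 11 mm thick leaves the neck's +x face at 68 mm height.
- hook_neck (a point): Point on the hook's axis 62 mm above its foot, at which to hold the 24 x 24 mm square neck across its plain +y and -y faces.
- hook_thread (a point): Middle of the hook's stub, 10 mm above the foot: 25 mm thick, foot chamfered to 20 mm, with two round thread ridges half a turn apart, 35 mm across, between 4 and 15 mm. Right-hand two-start thread: clockwise from above goes in, 18 mm a full turn, with 1.5 mm of play along the axis.
- hook_tip (a point): Centre of the 15 mm ball on the end of the hook's peg: 64 mm out from the hook's axis, 81 mm above its foot.
- swing_arm: Black iron swing arm, 365 mm from its pivot (bracket on the rack's left side) to the socket; the pivot is clamped, but some 11 N sideways at the socket makes it slip. Origin: on the upright axis of the socket in its free end, 100 mm above the shelf; z up; x straight out along the arm, away from the pivot. The socket's mouth is 12 mm below to 12 mm above the origin: only sight or touch tells.
- socket_eye (a point): Eye of the arm, 26 mm below the arm's origin. In it is pinch-bolted the socket: an upright sleeve 50 mm outside, 38 mm bore, with an 8 mm thick rubber ring (hole 38 mm) on its mouth. To finish in line, let the hook in with its peg about 150 degrees counter-clockwise (from above) of the arm's x: it rests with its foot 12 to 14 mm below the mouth. Entered half a turn out, it never lines up.
- ring (a joint): Squeeze of the rubber ring under the hook's collar, m: 0 free, at most 0.006; 1 mm for 2.2 N; the hook's bare weight gives about 0.0012. The thread's hidden start catches with 75 to 115 degrees still to turn, and begins to tighten on the ring with 45 to 69 degrees to turn.
- shaper_a: Cedar ankle boot shaper, 240 x 74 mm, 125 mm tall; leave alone.
- shaper_b: The other cedar ankle boot shaper, the same; leave alone.
- paperweight: Frosted glass paperweight, a dome 74 mm across and 47 mm high; leave alone.
- polish_tin: Round polish tin, 75 mm across, 24 mm high; leave alone.
- clog_insert: Flat grey plastic clog insert, 275 x 86 mm, 15 mm high; leave alone.
- bottle_opener: Chrome bottle opener, 135 mm long, 5 mm thick, 42 mm ring; leave alone.
- shoe_brush: Shoe brush, 150 x 48 mm, 40 mm high; leave alone.
There are look-alikes about, which are no part of the job. Of the things shaped like the hook, the black one is meant.

How it is judged (in metres and radians):
At the end, for the whole second after the job is handed in: the hook stands upright in the socket, within 4 mm of its axis, drawn down so that it squeezes the rubber ring by more than its bare weight does (over 1.35 mm), and its peg points out along the arm, the tip within 12.5 mm (about 11 degrees) of the arm's line (value of joint ring above 0.00135 m and angle between hook's own z axis and vertical below 0.06 rad and horizontal distance between hook and swing_arm below 0.004 m and x of hook_tip in the frame of swing_arm above 0.05 m and y of hook_tip in the frame of swing_arm between -0.0125 and 0.0125 m); the robot touches nothing.
It fails at once if the hook is forced: more than light hand force, 25 N, between it and the swing arm (contact force between hook and swing_arm above 25 N).
It fails at once if the swing arm is shoved round by more than 12 mm at the socket (distance of swing_arm from where it was at the start of the episode above 0.012 m).
It fails at once if one of the other things on the shelf is moved by more than 30 mm (distance of any of shaper_a, shaper_b, paperweight, polish_tin, clog_insert, bottle_opener, shoe_brush from where it was at the start of the episode above 0.03 m).
It also fails if it takes over 70 s, if anything falls off the work surface, if the arm or the gripper's body presses on something with over 40 N, if the wrist force passes 120 N, or if a joint passes its speed limit or range.

ROBOT

A 6-joint arm with a two-finger parallel gripper is mounted at the origin on the work surface. World frame = base frame: x ahead of the robot, y to its left, z up, the work surface at z = 0. Lengths are in m, angles in degrees, forces in N, time in s.
With the tool pointing down it reaches from about 0.25 to 0.725 m from the base axis. Payload 9.7 kg.
Tool frame: the origin (TCP) lies at the very end of the fingers, on their centre line; the grasp point (between the pads) lies 19 mm behind it; z points along the fingers, y is the line along which they close (so a half turn about z gives the same grasp; the last joint's range is limited). The gripper opens to 85 mm and grips with 20 to 120 N. Pads are 22 mm wide; open, the fingers measure 114 mm over their backs; the gripper's body (76 mm by 85 mm) begins 54 mm behind the grasp point. The pads swing forward as they close: fully open they stand 13 mm farther back than shut.
Start: joints at [-69.729, 4.979, 10.078, 95.1, 0, 90], TCP at [0.191, -0.516, 0.231] pointing down, gripper open.
Joint ranges: [-179.16, 179.16], [-48.56, 103.87], [-65.8, 70.77], [-126.05, 130.52], [-82.76, 87.17], [-180, 180]. Speed limits (degrees/s): [127.2, 127.2, 147.25, 180, 180, 180].

INTERFACE

Orientations are given as [roll, pitch, yaw] about the fixed x, y, z axes, in that order (R = Rz(yaw) Ry(pitch) Rx(roll)).
In Python, from workcell import bot gives the robot as it stands.
- The arm moves only by the tool arm_command, never from a script. Its argument "series" is a list of rows, each a list of 4 numbers: the shift along the tool's x, y, z in m, then the turn about the tool's z in rad. A call has exactly 5 rows; each row is the pose to reach, as a shift and turn from the pose commanded when the call began, along the tool's axes at that moment; what a row does not reach only later rows make up. A row lasts 1/10 s, in which the tool goes at most 50 mm and 8.59 degrees, less where a joint would pass 70% of its speed; a pose out of reach is approached as far as the arm can. A call with a gripper value outside its range is refused whole. "hand" is the finger opening in m, from 0 to 0.0854, set as the call begins (left out, the last holds). The fingers move at their own pace and stop on an object; "grip_force" is the grip in N (left out, the last holds). Time passes only in rows, so rows that repeat a pose let the fingers close, or fill a call up. It gives the time, the measured TCP pose, the force, the opening and the grip force at its end, in the units of the state.
- bot.get_obs(): the state, without advancing time (a new reading comes with each control period).
- bot.camera(name): name is "scene" or "top" or "wrist"; returns a dict with "color" (420x560x3 uint8, blue, green, red), "camera_matrix" (3x3 intrinsics, pixels), "dist_coeffs" ([k1, k2, p1, p2, k3] as OpenCV has them; the pictures are not rectified), "xyz" and "orientation" of the camera in the world; the wrist camera has in their place "T_tool_cam" (4x4, takes a point from camera to tool coordinates, whose origin is the TCP and whose axes are the flange's). Camera axes: x right, y up, looking along -z (the intrinsics and any distortion apply to the point x, -y, -z); pixel columns grow to the right and rows downward; lengths in m; the calibration is good to about 2 mm. A picture is of the moment at which its call begins: read the wrist's pose just before it. There is no depth.
- bot.job_done(): hands the job in; it is judged then, once.
Trained networks look in the newest picture that a camera, given by its name, has taken for a name from the list of things; names that differ only in an ending like _2 or _b are one class to them, and where a whole thing is asked for, a point or a joint stands for the part that bears it (a point fixed in the world has none). Each returns a list of dicts, best first, with "confidence" (0 to 1); they miss things now and then, are a little off and sometimes report something else, mostly with a low value. They report only what shows in the picture. A call takes as long as a camera call. They do not tell look-alikes from the thing itself.
- bot.find_in(camera, target): "location" ([column, row] in pixels, amid what is visible of it).
- bot.mark_of(camera, target): "location" ([column, row] in pixels: a listed point, or the origin of a listed thing).
The state is a dict: "time": time; "q": joint angles; "qd": joint speeds; "joint_efforts": joint torques, N m; "ee_pos": TCP position; "tcp_rot": TCP orientation; "wrist_force": force on the tool from outside, world axes, zero at the start; "torque": the same for the moment, N m; "opening": finger opening in m; "grasp_force": force on a finger pad.
Only numpy, scipy, OpenCV 4.12 (cv2) and the standard library are available. Lean on these libraries where they do the work, as an engineer would, in place of code of your own. Each camera call takes 0.05 s, during which the arm holds its last target. There are 200 camera calls.

## Working session

There is one attempt and no reset: what is moved stays moved. The work goes in short steps, Python scripts to look and compute and a tool call to move; the robot and the scene stay as the last step left them, time stands still between calls to the robot, and variables do not carry over. Pictures are saved under pics/ and viewed, at most 14 in all, crops included, and the job is handed in when it is done.

Besides the shell and the picture viewer there is one more tool, called after ">>>" in YAML: its name, and indented under it one key for each argument. arm_command: Moves the arm, as the interface text tells. Its arguments: {"type":"object","properties":{"series":{"type":"array"},"hand":{"type":"number"},"grip_force":{"type":"number"}},"required":["series"]}

```bash
mkdir -p pics; ls
cat > h.py <<'E'
import numpy as np, cv2
from scipy.spatial.transform import Rotation as R
from workcell import bot
F=np.diag([1,-1,-1.])
def Rt(o): return R.from_euler('xyz',o,degrees=True).as_matrix()
def cam(name):
    o=bot.get_obs(); c=bot.camera(name)
    if 'T_tool_cam' in c:
        T=np.array(c['T_tool_cam']); Rw=Rt(o['tcp_rot']); M=Rw@T[:3,:3]; p=Rw@T[:3,3]+np.array(o['ee_pos'])
    else:
        M=Rt(c['orientation']) if np.size(c['orientation'])==3 else np.array(c['orientation']); p=np.array(c['xyz'])
    return dict(img=c['color'],K=np.array(c['camera_matrix']),d=np.array(c['dist_coeffs']),M=M@F,p=p)
def ray(c,px):
    u=cv2.undistortPoints(np.array([[px]],float),c['K'],c['d'])[0,0]
    v=c['M']@np.array([u[0],u[1],1]); return v/np.linalg.norm(v)
def atz(c,px,z):
    v=ray(c,px); return c['p']+v*(z-c['p'][2])/v[2]
def tri(l):
    A=0;b=0
    for c,px in l:
        v=ray(c,px);P=np.eye(3)-np.outer(v,v);A=A+P;b=b+P@c['p']
    x=np.linalg.solve(A,b); return x,[np.linalg.norm(np.cross(ray(c,px),x-c['p'])) for c,px in l]
def proj(c,X):
    rv=cv2.Rodrigues(c['M'].T)[0]
    return cv2.projectPoints(np.array(X,float).reshape(-1,1,3),rv,-c['M'].T@c['p'],c['K'],c['d'])[0][:,0]
E
python3 - <<'E'
from h import *
print(bot.get_obs())
for n in ['scene','top']:
    c=cam(n); cv2.imwrite(f'pics/{n}0.png',c['img']); print(n,c['p'],c['M'][:,2],c['K'][0,0])
    for t in ['hook','hook_neck','hook_thread','hook_tip','swing_arm','socket_eye']:
        print(t,[(np.round(r['location']).tolist(),round(r['confidence'],2)) for r in bot.mark_of(n,t)])
E
```

```text
pics
{'time': 0.0, 'q': array([-6.97280667e+01,  5.01102146e+00,  1.00339797e+01,  9.51004416e+01,
        4.10338267e-04,  9.00003042e+01]), 'qd': array([-0.03912101, -0.03955223,  0.1119526 , -0.05318051, -0.02262648,
        0.05325451]), 'joint_efforts': array([-2.67953851e-06, -5.20370579e+01,  4.64821100e+01,  1.56774156e-02,
        1.37113107e-04, -3.81585664e-05]), 'ee_pos': array([ 0.190481  , -0.51570741,  0.23057959]), 'tcp_rot': array([-1.79922517e+02, -4.09926463e-04,  2.02716285e+01]), 'wrist_force': array([0.19712321, 0.27632477, 0.48435108]), 'torque': array([-0.00906161, -0.037194  ,  0.01977615]), 'grasp_force': 0.0, 'opening': 0.08557986467402108}
scene [1.07556841 0.10549546 0.93029336] [-0.55065188 -0.03720682 -0.83390537] 392.8890007589509
hook [([183.0, 172.0], 0.84), ([194.0, 219.0], 0.61), ([157.0, 210.0], 0.58)]
hook_neck [([147.0, 194.0], 0.96), ([190.0, 205.0], 0.94), ([172.0, 156.0], 0.91)]
hook_thread [([183.0, 169.0], 0.88), ([190.0, 214.0], 0.72), ([340.0, 233.0], 0.67), ([155.0, 208.0], 0.65)]
hook_tip [([167.0, 169.0], 0.74), ([203.0, 185.0], 0.69), ([137.0, 210.0], 0.57)]
swing_arm [([342.0, 227.0], 0.61)]
socket_eye [([339.0, 235.0], 0.93)]
top [0.27820136 0.07508562 1.33597728] [ 0.2097495   0.00322407 -0.97774984] 475.9427125225989
hook [([398.0, 301.0], 0.93), ([410.0, 243.0], 0.56), ([370.0, 239.0], 0.53)]
hook_neck [([374.0, 232.0], 0.8), ([417.0, 240.0], 0.72), ([401.0, 299.0], 0.67), ([220.0, 197.0], 0.66)]
hook_thread [([411.0, 245.0], 0.88), ([370.0, 236.0], 0.79), ([396.0, 297.0], 0.56)]
hook_tip [([407.0, 272.0], 0.69), ([423.0, 217.0], 0.65), ([362.0, 254.0], 0.57)]
swing_arm [([222.0, 196.0], 0.78)]
socket_eye [([224.0, 201.0], 0.56)]
```

View pics/scene0.png

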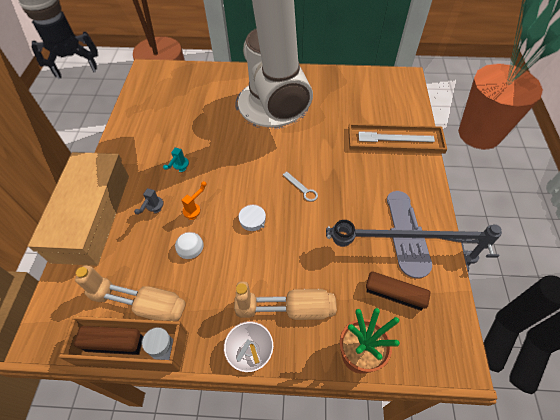

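View pics/top0.png

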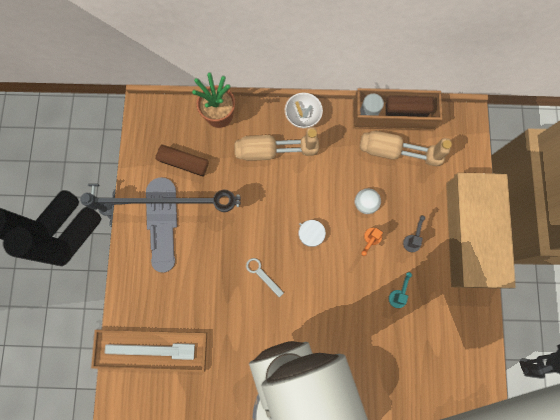

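The pictures show three hook shapes: teal at scene (178,160)/top (400,298), orange at scene (190,207)/top (372,238), and black at scene (150,200)/top (415,240). I choose the black one. The socket is at scene (343,232)/top (224,200), with the pivot at top (90,200).

Run:
```python
from h import *
s=cam('scene');t=cam('top')
for n,a,b in [('neck',(147,194),(417,240)),('thread',(155,208),(411,245)),('tip',(137,210),(423,217)),('arm',(342,227),(222,196)),('eye',(339,235),(224,201)),('pivot',(490,235),(88,199)),('orange tip',(203,185),(362,254)),('paperw',(189,245),(368,201))]:
    x,e=tri([(s,a),(t,b)]); print(n,x.round(4),np.round(e,4))
print('eye ring top center z=.1', atz(t,(224,201),.1), atz(s,(343,233),.1))
i=np.hstack([cv2.resize(s['img'][150:250,120:220],(400,400),interpolation=3),cv2.resize(t['img'][195:265,380:450],(400,400),interpolation=3)])
cv2.imwrite('pics/crop.png',i)
```

```text
neck [ 0.4684 -0.3003  0.0768] [0.0035 0.0035]
thread [ 0.4642 -0.3024  0.0036] [0.0015 0.0015]
tip [ 0.5285 -0.3118  0.088 ] [0.0001 0.0001]
arm [0.5659 0.2201 0.1093] [0.0059 0.0059]
eye [0.5625 0.2186 0.0646] [0.0067 0.0067]
pivot [0.5533 0.5883 0.0816] [0.0038 0.0038]
orange tip [ 0.4274 -0.1544  0.0729] [0.0046 0.0046]
paperw [ 0.5852 -0.1793  0.0158] [0.0007 0.0007]
eye ring top center z=.1 [0.55480653 0.2211676  0.1       ] [0.57769727 0.21740096 0.1       ]
```

View pics/crop.png

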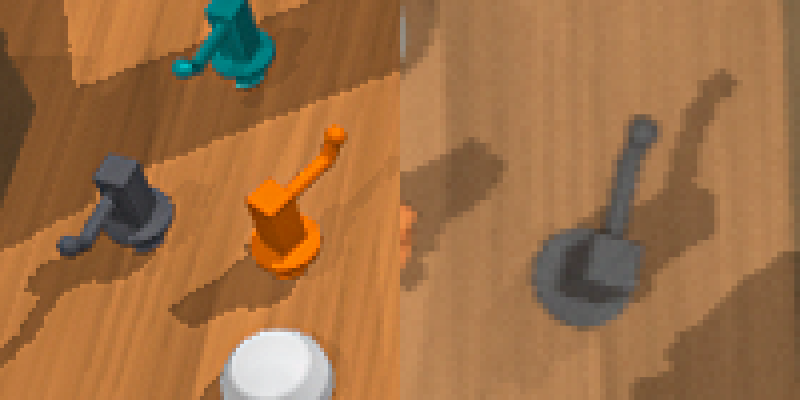

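The crop confirms it: the hook at crop (130,200) left and (600,270) right is the dark grey/black one, with its peg pointing about world +x. The teal and orange hooks are separate.

>>> arm_command:
  series:
    - [0.045,-0.015,0,-0.15]
    - [0.09,-0.03,0,-0.3]
    - [0.135,-0.045,0,-0.45]
    - [0.18,-0.055,0,-0.6]
    - [0.22,-0.07,0,-0.74]
  hand: 0.06

```text
time: 1.3
ee_pos: [0.3743, -0.3728, 0.2313]
tcp_rot: [180.0, 0.0, 63.0]
wrist_force: [0.2, -0.7, 0.5]
opening: 0.0599
grasp_force: 0.0
```

```bash
cat > goto.py <<'E'
import sys
from h import *
# usage: x y z yaw -> tool shifts from present pose
def rel(x,y,z,yaw):
    o=bot.get_obs(); d=Rt(o['tcp_rot']).T@(np.array([x,y,z])-o['ee_pos'])
    t=(yaw-o['tcp_rot'][2]+180)%360-180
    print('pos',o['ee_pos'].round(4),'rot',o['tcp_rot'].round(2),'q',o['q'].round(1),'t',round(o['time'],2),'F',o['wrist_force'].round(2),'\nshift',d.round(4),'turn',round(-np.radians(t),3))
if __name__=='__main__': rel(*map(float,sys.argv[1:5]))
E
python3 goto.py .466 -.302 .22 172
```

```text
pos [ 0.3743 -0.3728  0.2313] rot [179.97   0.    63.03] q [-44.9   2.    6.9  94.9   0.   72.1] t 1.3 F [ 0.25 -0.66  0.5 ] 
shift [0.1047 0.0496 0.0113] turn -1.902
```

>>> arm_command:
  series:
    - [0.025,0.012,0,-0.15]
    - [0.05,0.024,0,-0.3]
    - [0.075,0.036,0,-0.45]
    - [0.09,0.043,0,-0.6]
    - [0.105,0.05,0,-0.74]

```text
time: 1.8
ee_pos: [0.4661, -0.3029, 0.2312]
tcp_rot: [-180.0, -0.0, 105.5]
wrist_force: [0.7, -0.5, -0.4]
opening: 0.06
grasp_force: 0.0
```

>>> arm_command:
  series:
    - [0,0,0,-0.14]
    - [0,0,0,-0.28]
    - [0,0,0,-0.43]
    - [0,0,0,-0.57]
    - [0,0,0,-0.72]

```text
time: 2.3
ee_pos: [0.4653, -0.3037, 0.2313]
tcp_rot: [180.0, -0.0, 146.7]
wrist_force: [-0.9, -0.3, -0.6]
opening: 0.0596
grasp_force: 0.0
```

>>> arm_command:
  series:
    - [0,0,0,-0.14]
    - [0,0,0,-0.28]
    - [0,0,0,-0.43]
    - [0,0,0,-0.44]
    - [0,0,0,-0.44]

```text
time: 2.8
ee_pos: [0.4653, -0.3037, 0.2313]
tcp_rot: [-180.0, -0.0, 171.3]
wrist_force: [-1.2, -0.7, -0.2]
opening: 0.0604
grasp_force: 0.0
```

```bash
python3 - <<'E'
from h import *
w=cam('wrist'); cv2.imwrite('pics/w1.png',w['img']);print(w['p'],w['M'][:,2],w['K'][0,0])
for t,z in [('hook',0),('hook_neck',.062),('hook_thread',.01),('hook_tip',.081)]:
    for r in bot.mark_of('wrist',t): print(t,np.round(r['location'],1),round(r['confidence'],2),atz(w,r['location'],z).round(4))
E
python3 goto.py .466 -.302 .22 172
```

```text
[ 0.38535728 -0.29268324  0.3746096 ] [ 0.30913052 -0.04700189 -0.94985743] 302.50520563092334
hook [305.2  28.7] 0.88 [ 0.3096 -0.2555  0.    ]
hook [289.  172.2] 0.83 [ 0.4641 -0.2959  0.    ]
hook [374.3 176.8] 0.56 [ 0.4862 -0.1902  0.    ]
hook_neck [287.4 187.7] 0.92 [ 0.4674 -0.2994  0.062 ]
hook_neck [309.6  15.3] 0.9 [ 0.3122 -0.2564  0.062 ]
hook_neck [393.5 186.3] 0.78 [ 0.483  -0.1876  0.062 ]
hook_neck [319.4 344.8] 0.63 [ 0.6788 -0.2892  0.062 ]
hook_thread [308.6  25.7] 0.64 [ 0.3093 -0.2526  0.01  ]
hook_thread [285.5 174.9] 0.59 [ 0.4647 -0.3005  0.01  ]
hook_thread [378.9 177.1] 0.56 [ 0.4848 -0.1874  0.01  ]
hook_tip [304.2  91.5] 0.71 [ 0.3756 -0.2708  0.081 ]
hook_tip [435.  132.7] 0.69 [ 0.4305 -0.1534  0.081 ]
hook_tip [284.  248.3] 0.55 [ 0.5281 -0.3124  0.081 ]
pos [ 0.4653 -0.3037  0.2313] rot [180.    -0.   171.44] q [-33.1   5.8  10.9  95.2  -0.  -24.6] t 3.05 F [-0.7   0.42  0.03] 
shift [-0.0005  0.0018  0.0113] turn -0.01
```

View pics/w1.png

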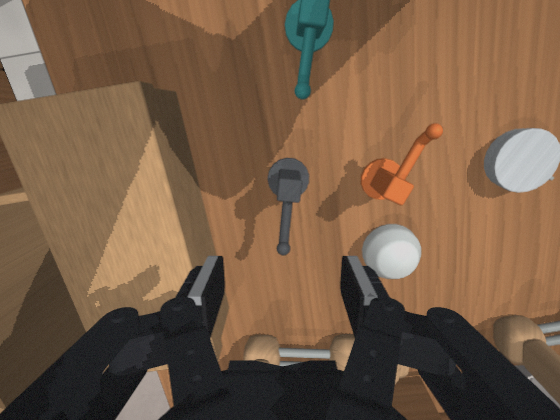

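The wrist view shows the black hook at (288,180) with its peg down to (284,248), orange at (385,180), teal at (309,20). The fingers straddle the black one once lowered.

>>> arm_command:
  series:
    - [0,0.003,0.02,0.035]
    - [0,0.003,0.05,0.035]
    - [0,0.003,0.08,0.035]
    - [0,0.003,0.1,0.035]
    - [0,0.003,0.11,0.035]

```text
time: 3.55
ee_pos: [0.465, -0.3003, 0.1192]
tcp_rot: [179.9, -0.1, 169.5]
wrist_force: [-0.3, 0.3, 1.2]
opening: 0.0602
grasp_force: 0.0
```

```bash
python3 - <<'E'
from h import *
w=cam('wrist'); 
for t,z in [('hook_neck',.062),('hook_thread',.01),('hook_tip',.081)]:
    for r in bot.mark_of('wrist',t): print(t,np.round(r['location'],1),round(r['confidence'],2),atz(w,r['location'],z).round(4))
cv2.imwrite('pics/w2.png',w['img'])
E
python3 goto.py .466 -.301 .043 169.5
```

```text
hook_neck [285.7 226. ] 0.61 [ 0.4654 -0.2988  0.062 ]
hook_neck [438.1 225.5] 0.56 [ 0.4849 -0.192   0.062 ]
hook_thread [411.  202.7] 0.76 [ 0.4845 -0.1902  0.01  ]
hook_thread [284.4 204.6] 0.63 [ 0.4659 -0.2994  0.01  ]
hook_tip [279.7 318.1] 0.96 [ 0.527  -0.3147  0.081 ]
hook_tip [516.3 141. ] 0.79 [ 0.4298 -0.1545  0.081 ]
hook_tip [305.4  82.7] 0.76 [ 0.3754 -0.2715  0.081 ]
pos [ 0.4661 -0.301   0.1223] rot [-1.7997e+02  6.0000e-02  1.6951e+02] q [-32.9   4.8  -2.2  83.   -0.  -22.4] t 3.75 F [0.18 0.1  0.1 ] 
shift [0.0002 0.     0.0793] turn 0.0
```

View pics/w2.png

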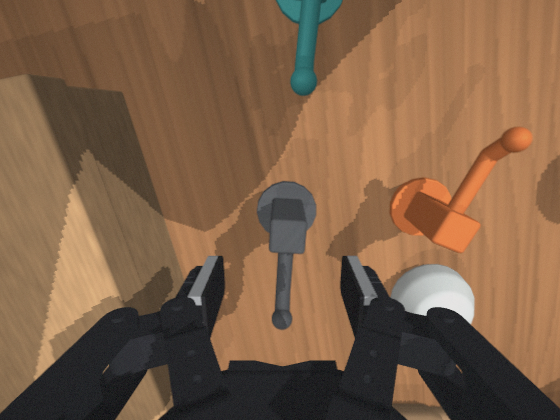

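The black hook is centred between the fingers (neck (287,225), peg end (282,318)). I'll lower onto it.

>>> arm_command:
  series:
    - [0,0.0015,0.02,0.044]
    - [0,0.0015,0.04,0.044]
    - [0,0.0015,0.06,0.044]
    - [0,0.0015,0.075,0.044]
    - [0,0.0015,0.079,0.044]

```text
time: 4.25
ee_pos: [0.4658, -0.2992, 0.0416]
tcp_rot: [180.0, -0.0, 167.0]
wrist_force: [-0.3, -0.2, -0.1]
opening: 0.0601
grasp_force: 0.0
```

>>> arm_command:
  series:
    - [0,0,0,0]
    - [0,0,0,0]
    - [0,0,0,0]
    - [0,0,0,0]
    - [0,0,0,0]
  hand: 0.015
  grip_force: 25

```text
time: 4.75
ee_pos: [0.4666, -0.2997, 0.0435]
tcp_rot: [-180.0, 0.1, 167.0]
wrist_force: [0.5, -0.3, 5.9]
opening: 0.0235
grasp_force: 31.7
```

>>> arm_command:
  series:
    - [0,0,0,0]
    - [0,0,0,0]
    - [0,0,0,0]
    - [0,0,0,0]
    - [0,0,0,0]

```text
time: 5.25
ee_pos: [0.4666, -0.2996, 0.0435]
tcp_rot: [-180.0, 0.1, 167.0]
wrist_force: [-1.1, 0.0, 6.5]
opening: 0.0237
grasp_force: 31.7
```

>>> arm_command:
  series:
    - [0,0,-0.005,0]
    - [0,0,-0.03,0]
    - [0,0,-0.07,0]
    - [0,0,-0.11,0]
    - [0,0,-0.14,0]
  grip_force: 45

```text
time: 5.75
ee_pos: [0.4661, -0.2993, 0.1849]
tcp_rot: [-180.0, 0.1, 167.0]
wrist_force: [0.3, 0.3, -2.0]
opening: 0.0235
grasp_force: 44.4
```

```bash
python3 goto.py .49 .05 .2 241
python3 - <<'E'
from h import *
w=cam('wrist'); cv2.imwrite('pics/w3.png',w['img'])
o=bot.get_obs(); Rw=Rt(o['tcp_rot'])
for t,z in [('hook_neck',-.019),('hook_tip',-.038)]:
    for r in bot.mark_of('wrist',t)[:2]:
        X=atz(w,r['location'],o['ee_pos'][2]-(z+0.0)); print(t,r['location'],r['confidence'],(Rw.T@(X-o['ee_pos'])).round(4))
E
```

```text
pos [ 0.4661 -0.2993  0.1849] rot [-1.7997e+02  7.0000e-02  1.6701e+02] q [-32.7   4.7   4.6  89.9  -0.  -19.7] t 5.75 F [ 0.29  0.35 -1.98] 
shift [ 0.0552  0.3457 -0.0154] turn -1.291
hook_neck [282.7, 284.8] 0.82 [ 0.0047 -0.0005 -0.019 ]
hook_neck [405.6, 191.3] 0.76 [ 0.0488  0.0498 -0.0194]
hook_tip [454.5, 124.4] 0.93 [ 0.0761  0.0545 -0.0386]
hook_tip [296.0, 88.8] 0.89 [ 0.0868  0.0035 -0.0386]
```

View pics/w3.png

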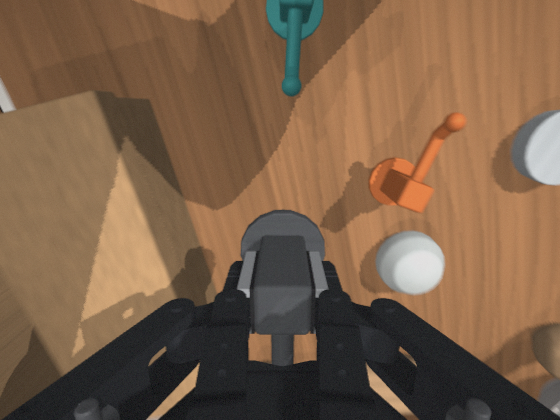

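The hook is held square, its peg along −x of the tool. Next I carry it up and across to look at the socket.

>>> arm_command:
  series:
    - [0,0.025,-0.03,0]
    - [0,0.07,-0.06,0]
    - [0,0.115,-0.075,0]
    - [0,0.16,-0.075,0]
    - [0,0.205,-0.075,0]

```text
time: 6.4
ee_pos: [0.5121, -0.0978, 0.2562]
tcp_rot: [-180.0, -0.1, 167.0]
wrist_force: [0.6, 0.1, -1.4]
opening: 0.0234
grasp_force: 44.8
```

>>> arm_command:
  series:
    - [0,0.045,0,0]
    - [0,0.09,0,0]
    - [0,0.135,0,0]
    - [0,0.18,0,0]
    - [0,0.22,0,0]

```text
time: 6.9
ee_pos: [0.5613, 0.117, 0.2552]
tcp_rot: [-179.9, -0.1, 167.0]
wrist_force: [0.5, 0.5, -2.7]
opening: 0.0233
grasp_force: 44.7
```

>>> arm_command:
  series:
    - [0,0.045,0,-0.13]
    - [0,0.09,0,-0.26]
    - [0,0.135,0,-0.39]
    - [0,0.175,0,-0.52]
    - [0,0.2,0,-0.65]

```text
time: 7.4
ee_pos: [0.6062, 0.3125, 0.2541]
tcp_rot: [180.0, -0.2, -155.3]
wrist_force: [0.5, -0.5, -0.6]
opening: 0.0234
grasp_force: 44.8
```

>>> arm_command:
  series:
    - [0,0,0,-0.13]
    - [0,0,0,-0.26]
    - [0,0,0,-0.39]
    - [0,0,0,-0.52]
    - [0,0,0,-0.64]

```text
time: 7.9
ee_pos: [0.6063, 0.3096, 0.2548]
tcp_rot: [179.9, -0.2, -118.8]
wrist_force: [-0.7, 0.1, -1.8]
opening: 0.0232
grasp_force: 44.9
```

```bash
python3 goto.py .61 .31 .26 241
python3 - <<'E'
from h import *
import pickle
w=cam('wrist'); s=cam('scene'); t=cam('top')
pickle.dump([w,s,t],open('v1.pkl','wb'))
cv2.imwrite('pics/w4.png',w['img'])
for n,c in [('wrist',w),('scene',s),('top',t)]:
  for k,z in [('swing_arm',.1),('socket_eye',.074)]:
    for r in bot.mark_of(n,k)[:2]: print(n,k,np.round(r['location'],1),round(r['confidence'],2),atz(c,r['location'],z).round(4))
E
```

```text
pos [0.6063 0.3096 0.2548] rot [ 1.7989e+02 -1.7000e-01 -1.1877e+02] q [ 27.1  25.8  38.2 102.5  -0.  -34.2] t 7.9 F [-0.72  0.11 -1.81] 
shift [-0.0021 -0.0031 -0.0052] turn 0.004
wrist swing_arm [279.5  88.8] 0.98 [0.5612 0.2233 0.1   ]
wrist socket_eye [278.7  88.8] 0.96 [0.5614 0.2216 0.074 ]
scene swing_arm [341.8 225.6] 0.69 [0.5565 0.215  0.1   ]
scene socket_eye [340.5 231.7] 0.95 [0.5586 0.2147 0.074 ]
top swing_arm [221.1 194.7] 0.85 [0.5718 0.2298 0.1   ]
top socket_eye [225.3 199.1] 0.62 [0.566 0.221 0.074]
```

View pics/w4.png

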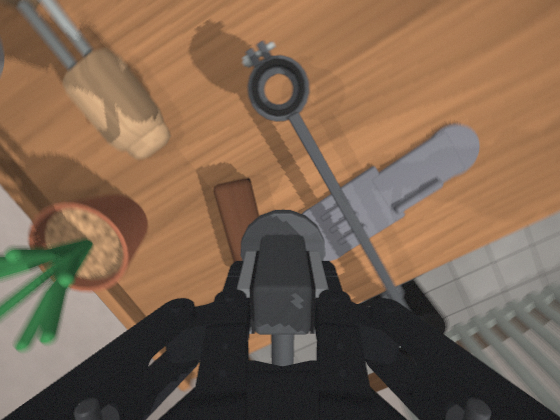

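The wrist picture shows the socket ring centred near (278,88), with the arm running down-right to (400,295). I'll crop it to measure the ring.

Run:
```python
from h import *
import pickle
w,s,t=pickle.load(open('v1.pkl','rb'))
a=cv2.resize(w['img'][40:140,228:328],(580,580),interpolation=cv2.INTER_CUBIC)
cv2.imwrite('pics/c5.png',a)
g=cv2.cvtColor(w['img'],6)
print(g[88,240:318:2]); print(g[50:128:2,278])
# arm edges: for rows
for r in range(130,290,20):
    row=w['img'][r].astype(int); print(r,[int(x) for x in row[290:400:1].sum(1)//3][int((r-120)*.57):int((r-120)*.57)+24])
```

```text
[ 99 100 100 100  80  68  46  47  47  76  95  94 115 141 140 138 140 135
 140 137 135 127 127 126 127 124 100  68  66  54  41  47  60  87  98 130
 142 135 130]
[132 135 123  87  66  44  47  42  48  88  96  98 118 135 137 141 140 137
 136 137 136 135 136 134 128 125 130  96  74  67  45  47  47  79 101  94
 134 130 142]
130 [85, 84, 96, 99, 99, 98, 96, 99, 100, 97, 100, 97, 95, 102, 110, 115, 119, 120, 123, 119, 124, 123, 123, 130]
150 [80, 94, 98, 97, 99, 97, 97, 99, 97, 97, 100, 98, 107, 128, 142, 142, 142, 140, 141, 138, 137, 137, 138, 137]
170 [79, 87, 98, 98, 96, 97, 100, 98, 98, 99, 100, 100, 100, 121, 144, 140, 141, 140, 141, 136, 136, 134, 131, 133]
190 [82, 85, 95, 98, 97, 97, 98, 100, 98, 95, 92, 92, 99, 118, 138, 138, 136, 139, 140, 141, 140, 141, 139, 141]
210 [88, 91, 99, 99, 98, 98, 100, 98, 99, 100, 102, 101, 111, 124, 134, 138, 143, 144, 144, 144, 142, 143, 143, 144]
230 [80, 85, 94, 100, 97, 98, 95, 99, 97, 99, 103, 102, 115, 134, 142, 143, 143, 143, 144, 143, 142, 142, 143, 143]
250 [99, 91, 94, 98, 96, 96, 97, 99, 96, 101, 102, 112, 125, 138, 143, 141, 145, 142, 140, 140, 140, 139, 141, 140]
270 [103, 93, 91, 94, 97, 95, 97, 97, 95, 99, 101, 109, 115, 123, 128, 135, 132, 134, 133, 133, 131, 128, 128, 126]
```

View pics/c5.png

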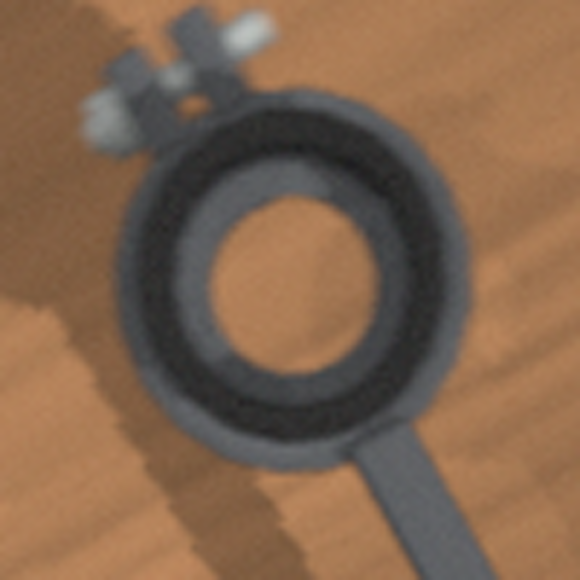

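The crop shows the black rubber ring: outer edge spans crop columns 135–447 and rows 105–440, inner columns 173–410 and rows 155–405. I'll fit its circles for position and height.

Run:
```python
from h import *
import pickle
from scipy.optimize import least_squares
w,s,t=pickle.load(open('v1.pkl','rb'))
a=np.linspace(0,2*np.pi,181)
def ext(c,X,r):
    p=proj(c,np.c_[X[0]+r*np.cos(a),X[1]+r*np.sin(a),0*a+X[2]]); return np.r_[p.min(0),p.max(0)]
S=lambda c0,r0,c1,r1: np.array([228+c0/5.8,40+r0/5.8,228+c1/5.8,40+r1/5.8])-0.4
O=S(135,105,447,440);I=S(173,155,410,405)
f=lambda X:np.r_[ext(w,X,.025)-O,ext(w,X,.019)-I]
r=least_squares(f,[.56,.22,.1]);print(r.x,r.fun.round(2))
print('proj scene',proj(s,r.x),'top',proj(t,r.x))
# arm direction, arm mid line pixel fits (left/right edge mean), plane z~.074
ps=[]
for row in range(150,271,20):
    st=290+int((row-120)*.57); ps.append((st,row))
L=np.array([ (p[0]+6.3,p[1]) for p in ps]); 
for z in (.06,.074,.09):
    Q=np.array([atz(w,p,z)[:2] for p in L]); d=np.linalg.svd(Q-Q.mean(0))[2][0]; d*=-np.sign(d[1]); print(z,np.degrees(np.arctan2(d[1],d[0])),Q[0],Q[-1])
# hook offset in tool
o=bot.get_obs();X=atz(w,(283,211),o['ee_pos'][2]-.0125);print('collar front',Rt(o['tcp_rot']).T@(X-o['ee_pos'])-[.0245,0,0])
for n,c,u,v in (('s',s,343,232),('t',t,224,200)):
    cv2.imwrite(f'pics/z{n}.png',cv2.resize(c['img'][v-30:v+30,u-30:u+30],(480,480),interpolation=2))
i=np.hstack([cv2.imread('pics/zs.png')[:, 40:440],cv2.imread('pics/zt.png')[:,40:440]]);cv2.imwrite('pics/z.png',i)
```

```text
[0.56209611 0.22160642 0.09552768] [ 0.14  0.57 -0.06  0.38  0.02 -0.79 -0.11 -0.16]
proj scene [[344.31461275 228.58210078]] top [[224.15269372 198.70909139]]
0.06 -87.5733396630859 [0.5581412  0.29476018] [0.55107135 0.47037365]
0.074 -87.5733396630859 [0.55853026 0.29242415] [0.55175289 0.46077261]
0.09 -87.5733396630859 [0.5589749 0.2897544] [0.55253178 0.4498    ]
collar front [0.00390402 0.00048657 0.01250536]
```

View pics/z.png

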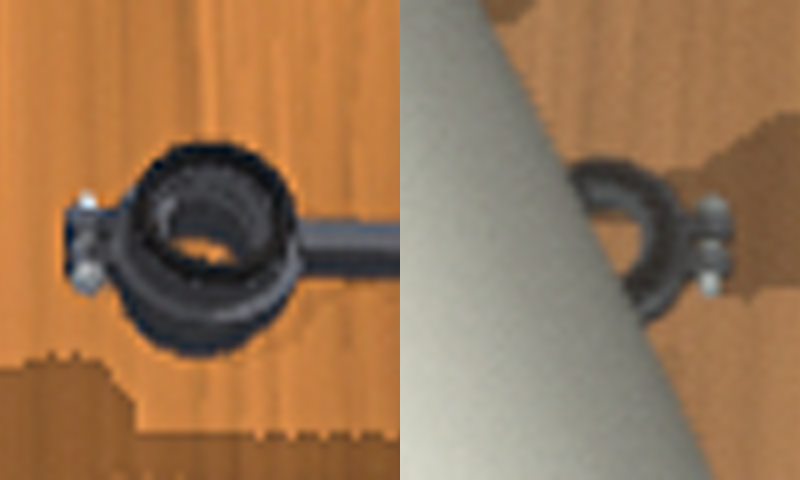

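The scene crop puts the ring centre at about (344.7,228.2), which agrees with the wrist fit: socket (0.562, 0.2216), mouth z ≈ 0.0955, arm heading about −87.7°. In the top crop the robot half-hides the ring. Now I go above the socket.

```bash
python3 goto.py .5632 .2228 .155 242.3
```

```text
pos [0.6066 0.3097 0.2571] rot [ 1.8000e+02 -1.0000e-02 -1.1916e+02] q [ 27.   25.8  38.3 102.6  -0.  -33.8] t 8.35 F [-0.49 -1.01 -1.82] 
shift [ 0.097  -0.0045  0.1021] turn -0.025
```

>>> arm_command:
  series:
    - [0.025,-0.001,0,-0.01]
    - [0.05,-0.002,0,-0.02]
    - [0.075,-0.0035,0.02,-0.025]
    - [0.097,-0.0045,0.06,-0.025]
    - [0.097,-0.0045,0.09,-0.025]

```text
time: 8.85
ee_pos: [0.5621, 0.2205, 0.166]
tcp_rot: [180.0, -0.0, -117.8]
wrist_force: [-0.2, 1.0, -2.6]
opening: 0.0235
grasp_force: 44.9
```

```bash
python3 goto.py .5632 .2228 .155 242.3;  python3 - <<'E'
from h import *
w=cam('wrist');s=cam('scene')
i=np.hstack([cv2.resize(w['img'][140:300,200:360],(400,400),interpolation=2),cv2.resize(s['img'][180:260,305:385],(400,400),interpolation=2)])
cv2.imwrite('pics/a6.png',i)
E
```

```text
pos [0.5621 0.2205 0.166 ] rot [ 1.800e+02 -4.000e-02 -1.178e+02] q [ 21.4  11.6  10.2  88.7  -0.  -40.8] t 8.85 F [-0.22  1.01 -2.64] 
shift [-0.0026  0.0001  0.011 ] turn -0.002
```

View pics/a6.png

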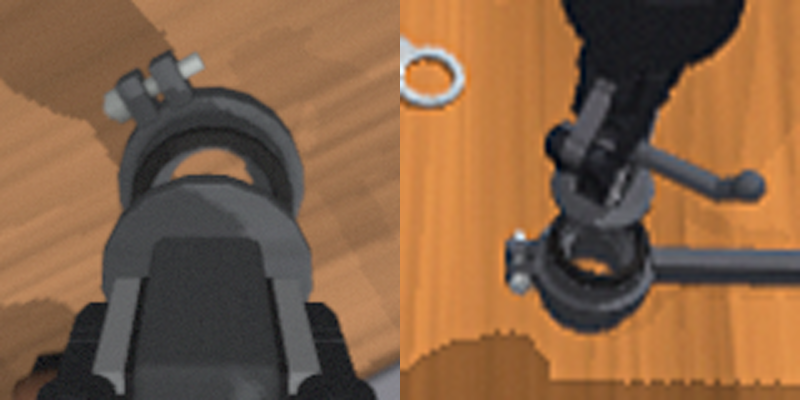

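The left crop shows the hook's collar at crop columns 103–312, top row 176, with the socket ring behind it (top row 127). The right crop shows the stub just above the mouth. I'll fit the collar.

Run:
```python
from h import *
from scipy.optimize import least_squares
w=cam('wrist');o=bot.get_obs();Rw=Rt(o['tcp_rot']);p0=np.array(o['ee_pos'])
a=np.linspace(0,2*np.pi,361)
def ext(v):
    P=[]
    for dz in (0,.007):
        c=np.c_[v[0]+.0245*np.cos(a),v[1]+.0245*np.sin(a),0*a+v[2]+dz]; P.append(proj(w,c@Rw.T+p0))
    P=np.vstack(P); return np.array([P[:,0].min(),P[:,0].max(),P[:,1].min()])
m=np.array([200+103/2.5,200+312/2.5,140+176/2.5])-.3
r=least_squares(lambda v:ext(v)-m,[0,0,.0125]);print(r.x)
r=least_squares(lambda v:(ext([*v,.0125])-m),[0,0]);print(r.x,r.fun)
X=np.array([.5621,.2216,.0955]);q=proj(w,np.c_[X[0]+.025*np.cos(a),X[1]+.025*np.sin(a),0*a+X[2]]);print('ring crop',(q.min(0)-[200,140])*2.5,(q.max(0)-[200,140])*2.5)
```

```text
[0.00085233 0.0009103  0.01951327]
[0.00314487 0.00087988] [-1.81598753  1.81871916  0.17074014]
ring crop [118.56708166 125.15493424] [285.82856321 281.57543874]
```

```bash
cat > ringfit.py <<'E'
from h import *
from scipy.optimize import least_squares
P=[];Q=[]
for k in range(4):
    w=cam('wrist');o=bot.get_obs();P.append(o['ee_pos']);Q.append(o['tcp_rot']%360)
print(np.round(P,4),np.round(Q,2))
T=np.array(bot.camera('wrist')['T_tool_cam']);Rw=Rt(np.mean(Q,0));p0=np.mean(P,0)
w['M']=Rw@T[:3,:3]@F;w['p']=Rw@T[:3,3]+p0
g=cv2.cvtColor(w['img'],6); 
m=((g<58)*255).astype(np.uint8); 
n,l,st,c=cv2.connectedComponentsWithStats(m[170:230,240:330]); 
k=1+np.argmax(st[1:,4]); print(st[1:].tolist())
for r in range(186,226,3):
    print(r,''.join('#' if v<58 else '.' if v<85 else ',' if v<112 else ' ' for v in g[r,236:336]))
a=np.linspace(0,2*np.pi,361)
np.savez('rf.npz',g=g,M=w['M'],p=w['p'],K=w['K'],d=w['d'],Rw=Rw,p0=p0)
E
python3 ringfit.py
```

```text
[[0.5633 0.2229 0.1682]
 [0.564  0.2233 0.1693]
 [0.5643 0.2235 0.1696]
 [0.5643 0.2235 0.1696]] [[1.8000e+02 1.0000e-02 2.4233e+02]
 [1.8008e+02 1.0000e-01 2.4235e+02]
 [1.8011e+02 1.3000e-01 2.4236e+02]
 [1.8012e+02 1.4000e-01 2.4237e+02]]
[[37, 0, 34, 11, 76], [21, 4, 8, 5, 19], [12, 9, 66, 46, 1171], [8, 54, 3, 4, 4]]
186   ,,,,,,,,,,,,,,,,,..........########################################....,,,,,..,                   
189    ,,,,,,,,,,,,,,.........###############################################...,,,,..,                 
192      ,,,,,,,,,,.........################################################.....,,,,,,,                
195          ,,,,,.......#################...,,,,          ,,,..###############.#...,,,,,               
198         ,,,,,,......#############..,,,,                      ,...#############..,,,,,,              
201            ,,......###########.,,,,,                           ,....###########..,,,,,,             
204             ......##########.,,,,,                              ,.....##########..,,,,              
207             ,.....########.,,,,,,,,                               ......#########.,,,,,             
210             ,....########.,,,,,,..,,...###############.,,        ,#......#########.,,,,             
213              ....########..,.....#..........................######.#.....#########.,,,              
216              ...##########................,,,,,,,,,,,,,,,,,,,,....#.###.##########.,,,            , 
219               ,..####........................,,,,.,,,,,,,,,,,,,,,,,,,,...#########.,                
222                .###.................................,,,,,,,,,,,,,,,,,,,,,,...####.,,                
225             ,#..............................................,,,,,,,,,,,,,,,,,....,
```

```bash
cat > rf2.py <<'E'
from h import *
from scipy.optimize import least_squares
d=np.load('rf.npz');g=d['g'];w={k:d[k] for k in('K','M','p','d')};Rw=d['Rw'];p0=d['p0']
a=np.linspace(0,2*np.pi,721)
pts=[]
for r in range(184,216,2):
    x=np.where(g[r,236:336]<58)[0]+236
    if len(x)>8: pts+=[(x[0]-.5,r),(x[-1]+.5,r)]
pts=np.array(pts)
def circ(v,z,r): 
    return proj(w,np.c_[v[0]+r*np.cos(a),v[1]+r*np.sin(a),0*a+z])
def f(v,z):
    q=circ(v,z,.025); return np.array([np.sign(np.linalg.norm(p-q.mean(0))-np.linalg.norm(q[i]-q.mean(0)))*D[i] for p in pts for D in [np.linalg.norm(q-p,axis=1)] for i in [D.argmin()]])
for z in (.094,.097,.1):
    r=least_squares(f,[.562,.222],args=(z,),loss='soft_l1',f_scale=.5);print(z,'ring',r.x.round(4),'cost',r.cost,'in tool',(Rw.T@(np.r_[r.x,z]-p0)).round(4))
r=least_squares(lambda v:f(v[:2],v[2]),[.562,.222,.097],loss='soft_l1',f_scale=.5);print('free',r.x,r.cost,(Rw.T@(r.x-p0)).round(4))
# collar extents
row=g[240].astype(int); print(p0, [ (i,int(row[i])) for i in list(range(234,250))+list(range(317,332))])
E
python3 rf2.py
```

```text
0.094 ring [0.5601 0.2202] cost 4.935810523760675 in tool [0.0046 0.0021 0.0751]
0.097 ring [0.5599 0.2197] cost 6.908647463277801 in tool [0.0052 0.002  0.0721]
0.1 ring [0.5597 0.2192] cost 9.459769516792626 in tool [0.0057 0.002  0.0691]
free [0.56040348 0.22068423 0.09018156] 3.9642141636790416 [0.0041 0.0021 0.079 ]
[0.56398321 0.22327671 0.1691505 ] [(234, 140), (235, 141), (236, 146), (237, 146), (238, 143), (239, 146), (240, 132), (241, 100), (242, 65), (243, 68), (244, 68), (245, 69), (246, 71), (247, 71), (248, 71), (249, 68), (317, 92), (318, 89), (319, 89), (320, 89), (321, 90), (322, 91), (323, 90), (324, 105), (325, 123), (326, 121), (327, 120), (328, 120), (329, 116), (330, 121), (331, 122)]
```

>>> arm_command:
  series:
    - [0.0025,0.001,0.01,0]
    - [0.0025,0.001,0.018,0]
    - [0.0025,0.001,0.022,0]
    - [0.0025,0.001,0.022,0]
    - [0.0025,0.001,0.022,0]

```text
time: 9.75
ee_pos: [0.5612, 0.221, 0.1452]
tcp_rot: [180.0, -0.0, -117.7]
wrist_force: [-0.2, 0.3, -1.9]
opening: 0.0232
grasp_force: 45.1
```

>>> arm_command:
  series:
    - [0,0,0.002,0]
    - [0,0,0.004,0]
    - [0,0,0.006,0]
    - [0,0,0.008,0]
    - [0,0,0.008,0]

```text
time: 10.25
ee_pos: [0.5615, 0.2211, 0.1374]
tcp_rot: [-180.0, 0.0, -117.6]
wrist_force: [0.2, 0.5, 0.6]
opening: 0.0232
grasp_force: 45.4
```

>>> arm_command:
  series:
    - [0,0,0.0005,0]
    - [0,0,0.001,0]
    - [0,0,0.0015,0]
    - [0,0,0.002,0]
    - [0,0,0.002,0]

```text
time: 10.75
ee_pos: [0.5615, 0.2211, 0.1356]
tcp_rot: [-180.0, 0.0, -117.7]
wrist_force: [2.5, 1.4, 3.1]
opening: 0.0236
grasp_force: 45.7
```

>>> arm_command:
  series:
    - [0,0,-0.003,0]
    - [-0.0015,-0.001,-0.003,0]
    - [-0.0015,-0.001,-0.0015,0]
    - [-0.0015,-0.001,0,0]
    - [-0.0015,-0.001,0,0]

```text
time: 11.25
ee_pos: [0.5628, 0.222, 0.135]
tcp_rot: [180.0, 0.0, -117.6]
wrist_force: [0.6, 1.8, 0.7]
opening: 0.0235
grasp_force: 45.4
```

>>> arm_command:
  series:
    - [0,0,0.0005,0]
    - [0,0,0.001,0]
    - [0,0,0.0015,0]
    - [0,0,0.002,0]
    - [0,0,0.002,0]

```text
time: 11.75
ee_pos: [0.5629, 0.2221, 0.1335]
tcp_rot: [180.0, 0.0, -117.6]
wrist_force: [1.0, 3.9, 2.9]
opening: 0.0233
grasp_force: 45.7
```

>>> arm_command:
  series:
    - [0,0,-0.003,0]
    - [-0.0015,0.0003,-0.003,0]
    - [-0.0015,0.0003,-0.0015,0]
    - [-0.0015,0.0003,0,0]
    - [-0.0015,0.0003,0,0]

```text
time: 12.25
ee_pos: [0.563, 0.223, 0.1325]
tcp_rot: [180.0, -0.1, -117.7]
wrist_force: [-0.3, 0.5, -2.3]
opening: 0.0236
grasp_force: 45.2
```

>>> arm_command:
  series:
    - [0,0,0.0005,0]
    - [0,0,0.001,0]
    - [0,0,0.0015,0]
    - [0,0,0.002,0]
    - [0,0,0.002,0]

```text
time: 12.75
ee_pos: [0.5633, 0.2233, 0.1312]
tcp_rot: [180.0, -0.0, -117.7]
wrist_force: [-1.1, -0.7, -1.8]
opening: 0.0229
grasp_force: 45.1
```

Free now. I continue down.

>>> arm_command:
  series:
    - [0,0,0.0006,0]
    - [0,0,0.0012,0]
    - [0,0,0.0018,0]
    - [0,0,0.0025,0]
    - [0,0,0.0025,0]

```text
time: 13.25
ee_pos: [0.5633, 0.2233, 0.1287]
tcp_rot: [180.0, -0.0, -117.7]
wrist_force: [0.1, -0.2, -2.0]
opening: 0.0236
grasp_force: 45.1
```

>>> arm_command:
  series:
    - [0,0,0.0005,0]
    - [0,0,0.001,0]
    - [0,0,0.0015,0]
    - [0,0,0.002,0]
    - [0,0,0.002,0]

```text
time: 13.75
ee_pos: [0.5633, 0.2234, 0.1267]
tcp_rot: [180.0, 0.0, -117.6]
wrist_force: [-0.3, -0.1, -1.9]
opening: 0.0235
grasp_force: 45.2
```

>>> arm_command:
  series:
    - [0,0,0.0004,0]
    - [0,0,0.0008,0]
    - [0,0,0.0012,0]
    - [0,0,0.0015,0]
    - [0,0,0.0015,0]

```text
time: 14.25
ee_pos: [0.5633, 0.2234, 0.1253]
tcp_rot: [180.0, 0.0, -117.6]
wrist_force: [0.1, 1.4, -1.8]
opening: 0.0237
grasp_force: 45.2
```

>>> arm_command:
  series:
    - [0,0,0.0004,0]
    - [0,0,0.0008,0]
    - [0,0,0.0012,0]
    - [0,0,0.0015,0]
    - [0,0,0.0015,0]

```text
time: 14.75
ee_pos: [0.5633, 0.2234, 0.1242]
tcp_rot: [-180.0, 0.0, -117.7]
wrist_force: [-1.3, 1.5, 2.9]
opening: 0.0237
grasp_force: 45.6
```

Seated at TCP z ≈ 0.1245. Now I turn clockwise in small steps, keeping the hook axis in place and watching the force.

>>> arm_command:
  series:
    - [0,0,-0.0005,0]
    - [5e-05,-0.00015,-0.0005,0.09]
    - [0.00015,-0.0003,-0.0005,0.18]
    - [0.0002,-0.0005,-0.0005,0.27]
    - [0.0003,-0.00065,-0.0005,0.35]

```text
time: 15.25
ee_pos: [0.5638, 0.2229, 0.1239]
tcp_rot: [180.0, 0.0, -137.9]
wrist_force: [0.9, 2.1, -2.7]
opening: 0.0235
grasp_force: 45.1
```

>>> arm_command:
  series:
    - [5e-05,-0.0001,0,0.05]
    - [0.0001,-0.0002,0,0.1]
    - [0.00015,-0.0003,0,0.15]
    - [0.0002,-0.0004,0,0.2]
    - [0.0002,-0.0004,0,0.2]

```text
time: 15.75
ee_pos: [0.5639, 0.2225, 0.1239]
tcp_rot: [180.0, -0.0, -149.2]
wrist_force: [0.5, 3.0, -2.4]
opening: 0.0237
grasp_force: 45.0
```

>>> arm_command:
  series:
    - [-0.0003,0.0004,0,0]
    - [-0.0005,0.0008,0.0002,0]
    - [-0.0005,0.0008,0.0005,0]
    - [-0.0005,0.0008,0.0008,0]
    - [-0.0005,0.0008,0.0008,0]

```text
time: 16.25
ee_pos: [0.5639, 0.2231, 0.1234]
tcp_rot: [-180.0, -0.0, -149.2]
wrist_force: [0.1, 0.4, -1.5]
opening: 0.0237
grasp_force: 45.1
```

>>> arm_command:
  series:
    - [0,0,0.0003,0]
    - [0,0,0.0006,0]
    - [0,0,0.001,0]
    - [0,0,0.001,0]
    - [0,0,0.001,0]

```text
time: 16.75
ee_pos: [0.5639, 0.2233, 0.1227]
tcp_rot: [-180.0, 0.0, -149.2]
wrist_force: [-0.3, 0.2, -0.6]
opening: 0.0237
grasp_force: 45.4
```

>>> arm_command:
  series:
    - [0,0,0,0.06]
    - [0,-0.0001,0,0.12]
    - [0,-0.0002,0,0.18]
    - [0,-0.0002,0,0.22]
    - [0,-0.0002,0,0.22]

```text
time: 17.25
ee_pos: [0.564, 0.2231, 0.1223]
tcp_rot: [-180.0, -0.0, -161.8]
wrist_force: [-0.5, 0.8, -2.2]
opening: 0.0235
grasp_force: 45.1
```

>>> arm_command:
  series:
    - [0,0,0.0002,0.06]
    - [0,-0.0001,0.0003,0.12]
    - [0,-0.0002,0.0004,0.18]
    - [0,-0.0002,0.0005,0.18]
    - [0,-0.0002,0.0005,0.18]

```text
time: 17.75
ee_pos: [0.564, 0.2229, 0.1219]
tcp_rot: [-180.0, -0.0, -171.9]
wrist_force: [-0.6, -1.0, -1.4]
opening: 0.0235
grasp_force: 45.1
```

>>> arm_command:
  series:
    - [0,0,0.0003,0]
    - [0,0,0.0006,0]
    - [0,0,0.0008,0]
    - [0,0,0.0008,0]
    - [0,0,0.0008,0]

```text
time: 18.25
ee_pos: [0.5641, 0.2229, 0.1215]
tcp_rot: [180.0, 0.0, -172.1]
wrist_force: [-1.0, -1.4, 1.9]
opening: 0.0234
grasp_force: 45.4
```

>>> arm_command:
  series:
    - [0,0,0.0003,0]
    - [0,0,0.0006,0]
    - [0,0,0.0008,0]
    - [0,0,0.0008,0]
    - [0,0,0.0008,0]

```text
time: 18.75
ee_pos: [0.5642, 0.223, 0.1214]
tcp_rot: [180.0, 0.1, -172.1]
wrist_force: [-2.3, -0.7, 7.0]
opening: 0.0233
grasp_force: 46.3
```

>>> arm_command:
  series:
    - [0,0,-0.001,0]
    - [0,0,-0.0008,0.06]
    - [0,0,-0.0006,0.12]
    - [0,-0.0001,-0.0004,0.18]
    - [0,-0.0001,-0.0003,0.22]

```text
time: 19.25
ee_pos: [0.5643, 0.2232, 0.1209]
tcp_rot: [179.9, 0.0, 175.2]
wrist_force: [0.2, 1.5, 1.3]
opening: 0.0233
grasp_force: 45.7
```

>>> arm_command:
  series:
    - [0,0,0.0002,0.06]
    - [0,0,0.0004,0.12]
    - [0,-0.0001,0.0006,0.18]
    - [0,-0.0001,0.0006,0.22]
    - [0,-0.0001,0.0006,0.22]

```text
time: 19.75
ee_pos: [0.5644, 0.2231, 0.1204]
tcp_rot: [179.9, 0.0, 162.7]
wrist_force: [1.2, 1.5, 2.3]
opening: 0.0235
grasp_force: 45.7
```

>>> arm_command:
  series:
    - [0,0,0.0001,0.06]
    - [0,0,0.0002,0.12]
    - [0,0,0.0004,0.18]
    - [0,0,0.0005,0.22]
    - [0,0,0.0005,0.22]

```text
time: 20.25
ee_pos: [0.5643, 0.2229, 0.1199]
tcp_rot: [180.0, 0.0, 150.1]
wrist_force: [0.1, 1.4, 3.7]
opening: 0.0235
grasp_force: 45.8
```

```bash
python3 goto.py .5643 .2231 .12 92.3; python3 -c "
from h import *
print(bot.get_obs()['torque'])"
```

```text
pos [0.5643 0.2229 0.1199] rot [1.7996e+02 2.0000e-02 1.5014e+02] q [21.6 11.9  5.5 83.6  0.  51.4] t 20.25 F [0.12 1.36 3.68] 
shift [ 0.0001  0.0002 -0.0001] turn 1.01
[ 0.27721337 -0.17941311  0.05679733]
```

>>> arm_command:
  series:
    - [0,0,0,0.06]
    - [0,0,0,0.12]
    - [0,0,0,0.18]
    - [0,0,0,0.22]
    - [0,0,0,0.22]

```text
time: 20.75
ee_pos: [0.5641, 0.2226, 0.1194]
tcp_rot: [-180.0, 0.0, 137.6]
wrist_force: [-1.1, -0.4, 1.0]
opening: 0.0234
grasp_force: 45.6
```

>>> arm_command:
  series:
    - [0,0,0.0002,0.06]
    - [0,0,0.0004,0.12]
    - [0,0,0.0005,0.16]
    - [0,0,0.0005,0.16]
    - [0,0,0.0005,0.16]

```text
time: 21.25
ee_pos: [0.5639, 0.2226, 0.119]
tcp_rot: [-180.0, -0.0, 128.5]
wrist_force: [-1.0, -0.0, 2.2]
opening: 0.0233
grasp_force: 45.7
```

>>> arm_command:
  series:
    - [0,0,0.0001,0.06]
    - [0,0,0.0002,0.12]
    - [0,0,0.0003,0.18]
    - [0,0,0.0004,0.2]
    - [0,0,0.0004,0.2]

```text
time: 21.75
ee_pos: [0.5637, 0.2225, 0.1186]
tcp_rot: [-179.9, -0.0, 117.0]
wrist_force: [-4.3, -0.8, 3.0]
opening: 0.0237
grasp_force: 45.8
```

>>> arm_command:
  series:
    - [0,0,0.0001,0.06]
    - [0,0,0.0003,0.12]
    - [0,0,0.0005,0.18]
    - [0,0,0.0006,0.2]
    - [0,0,0.0006,0.2]

```text
time: 22.25
ee_pos: [0.5634, 0.2225, 0.1181]
tcp_rot: [-179.9, 0.0, 105.5]
wrist_force: [-5.9, -2.0, 4.0]
opening: 0.0232
grasp_force: 46.0
```

```bash
python3 goto.py .5643 .2231 .12 92.3
python3 - <<'E'
from h import *
print(bot.get_obs()['torque']); s=cam('scene');t=cam('top')
for n,c in (('scene',s),('top',t)):
    for r in bot.mark_of(n,'hook_tip'): print(n,np.round(r['location'],1),round(r['confidence'],2),atz(c,r['location'],.157).round(4))
cv2.imwrite('pics/s7.png',np.hstack([cv2.resize(s['img'][170:270,295:395],(400,400),interpolation=2),cv2.resize(t['img'][150:250,170:270],(400,400),interpolation=2)]))
E
```

```text
pos [0.5634 0.2225 0.1181] rot [-1.7992e+02  1.0000e-02  1.0551e+02] q [21.5 11.9  5.3 83.5  0.  96. ] t 22.25 F [-5.92 -2.03  4.04] 
shift [ 0.0004  0.001  -0.0019] turn 0.23
[-0.51999934  1.26993112  0.03357003]
scene [166.4 165. ] 0.9 [ 0.4313 -0.2385  0.157 ]
scene [201.6 185. ] 0.68 [ 0.4912 -0.1366  0.157 ]
scene [321.7 220.8] 0.61 [0.5814 0.1612 0.157 ]
top [361.3 254. ] 0.73 [ 0.4167 -0.1331  0.157 ]
top [409.  275.6] 0.66 [ 0.3665 -0.2503  0.157 ]
```

>>> arm_command:
  series:
    - [0,-0.0007,0,0]
    - [0,-0.0013,0,0.05]
    - [0,-0.0013,0.0001,0.11]
    - [0,-0.0013,0.0002,0.17]
    - [0,-0.0013,0.0002,0.23]

```text
time: 22.95
ee_pos: [0.5629, 0.2222, 0.1178]
tcp_rot: [180.0, 0.0, 92.2]
wrist_force: [-2.4, -2.2, 1.5]
opening: 0.0237
grasp_force: 45.7
```

>>> arm_command:
  series:
    - [0,0,0,0]
    - [0,0,0,0]
    - [0,0,0,0]
    - [0,0,0,0]
    - [0,0,0,0]

```text
time: 23.45
ee_pos: [0.5629, 0.2223, 0.1178]
tcp_rot: [180.0, 0.0, 92.3]
wrist_force: [-0.8, -1.6, 1.2]
opening: 0.0234
grasp_force: 45.7
```

```bash
python3 goto.py .5643 .2231 .12 92.3
python3 - <<'E'
from h import *
print(bot.get_obs()['torque']); s=cam('scene');t=cam('top')
for n,c in (('scene',s),('top',t)):
  for k,z in (('hook_tip',.157),('swing_arm',.1),('hook_neck',.14)):
    for r in bot.mark_of(n,k): print(n,k,np.round(r['location'],1),round(r['confidence'],2),atz(c,r['location'],z).round(4))
cv2.imwrite('pics/s8.png',np.hstack([cv2.resize(s['img'][170:270,295:395],(400,400),interpolation=2),cv2.resize(t['img'][150:250,170:270],(400,400),interpolation=2)]))
E
```

```text
pos [0.5629 0.2223 0.1178] rot [1.7999e+02 1.0000e-02 9.2260e+01] q [ 21.6  11.8   5.1  83.4  -0.  109.3] t 23.45 F [-0.82 -1.57  1.22] 
shift [ 0.0008  0.0015 -0.0022] turn -0.001
[-0.66428815  0.30659533 -0.05157358]
scene hook_tip [164.9 166.5] 0.88 [ 0.4365 -0.2412  0.157 ]
scene hook_tip [322.3 213.5] 0.78 [0.5609 0.1625 0.157 ]
scene hook_tip [342.9 235.3] 0.64 [0.618  0.2093 0.157 ]
scene swing_arm [342.7 224.9] 0.64 [0.5543 0.2173 0.1   ]
scene hook_neck [175.5 156.4] 0.66 [ 0.3862 -0.2283  0.14  ]
scene hook_neck [342.4 217.8] 0.59 [0.5595 0.2117 0.14  ]
scene hook_neck [190.7 202.9] 0.57 [ 0.5347 -0.1593  0.14  ]
top hook_tip [410.4 274.3] 0.76 [ 0.3698 -0.2539  0.157 ]
top hook_tip [360.9 251.3] 0.64 [ 0.4234 -0.1322  0.157 ]
top hook_neck [373.6 230.6] 0.77 [ 0.4792 -0.168   0.14  ]
top hook_neck [398.7 301.7] 0.59 [ 0.303  -0.2276  0.14  ]
```

View pics/s8.png

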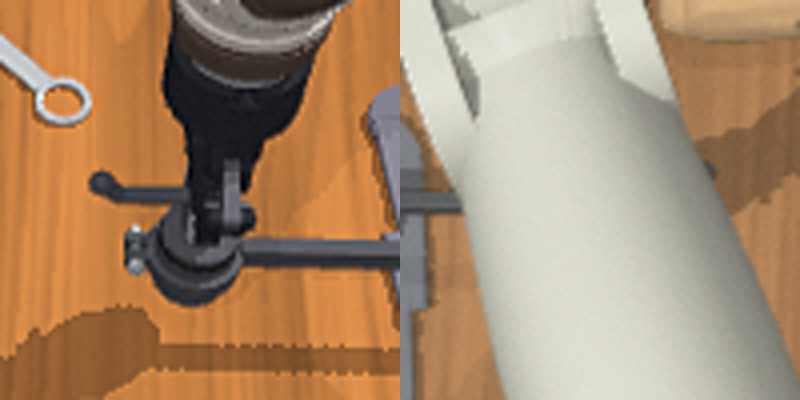

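The scene crop shows the collar down on the ring and the peg pointing left to crop (100,185), straight out away from the arm. The robot hides the socket in the top view. I release.

>>> arm_command:
  series:
    - [0,0,0,0]
    - [0,0,0,0]
    - [0,0,0,0]
    - [0,0,0,0]
    - [0,0,0,0]
  hand: 0.05

```text
time: 24.35
ee_pos: [0.5628, 0.2225, 0.1179]
tcp_rot: [180.0, -0.0, 92.2]
wrist_force: [-0.0, 0.9, 0.2]
opening: 0.0501
grasp_force: 0.0
```

>>> arm_command:
  series:
    - [0,0,-0.01,0]
    - [0,0,-0.03,0]
    - [0,0,-0.06,0]
    - [0,0,-0.1,0]
    - [0,0,-0.14,0]

```text
time: 24.85
ee_pos: [0.5624, 0.2223, 0.26]
tcp_rot: [180.0, -0.0, 92.2]
wrist_force: [0.8, 0.7, -0.6]
opening: 0.0501
grasp_force: 0.0
```

>>> arm_command:
  series:
    - [-0.04,0,0,0]
    - [-0.08,0,0,0]
    - [-0.12,0,0,0]
    - [-0.12,0,0,0]
    - [-0.12,0,0,0]

```text
time: 25.35
ee_pos: [0.5676, 0.1017, 0.2588]
tcp_rot: [179.9, -0.0, 92.1]
wrist_force: [-0.1, 0.1, -0.0]
opening: 0.05
grasp_force: 0.0
```

```bash
python3 goto.py .5643 .2231 .12 92.3
python3 - <<'E'
from h import *
s=cam('scene');cam('wrist');w=cam('wrist')
for n,c in (('scene',s),('wrist',w)):
  for k,z in (('hook_tip',.157),('swing_arm',.1),('socket_eye',.074),('hook_neck',.138),('hook_thread',.085)):
    for r in bot.mark_of(n,k): 
        X=atz(c,r['location'],z)
        if X[1]>.1: print(n,k,np.round(r['location'],1),round(r['confidence'],2),X.round(4))
cv2.imwrite('pics/s9.png',np.hstack([cv2.resize(s['img'][170:270,295:395],(400,400),interpolation=2),cv2.resize(w['img'],(400,300))[:, :].copy() if 0 else cv2.copyMakeBorder(cv2.resize(w['img'],(400,300)),0,100,0,0,0)]))
E
```

```text
pos [0.5676 0.1017 0.2588] rot [ 1.7994e+02 -2.0000e-02  9.2130e+01] q [10.2  9.4 18.  98.6  0.  98. ] t 25.35 F [-0.1   0.07 -0.02] 
shift [0.1214 0.0011 0.1388] turn -0.003
scene hook_tip [321.1 214.4] 0.63 [0.5636 0.1597 0.157 ]
scene swing_arm [341.3 227.8] 0.75 [0.563  0.2136 0.1   ]
scene socket_eye [342.7 232.8] 0.63 [0.5616 0.2202 0.074 ]
scene hook_neck [346.3 219. ] 0.65 [0.5611 0.2212 0.138 ]
scene hook_thread [346.2 232.7] 0.9 [0.5674 0.2274 0.085 ]
scene hook_thread [302.3 189.3] 0.72 [0.4376 0.1141 0.085 ]
wrist hook_tip [279.8 134.6] 0.81 [0.5628 0.1613 0.157 ]
wrist hook_neck [281.7  53.4] 0.66 [0.562  0.2219 0.138 ]
wrist hook_thread [279.9  63.6] 0.77 [0.5602 0.2211 0.085 ]
```

View pics/s9.png

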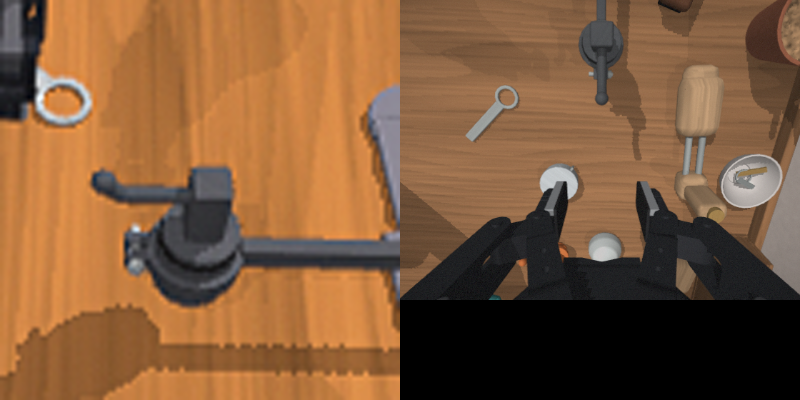

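The wrist and scene views show the hook upright in the socket. Its peg points out along the arm: tip (0.563,0.161), axis (0.562,0.222), heading about −89° against the arm's −88°. The gripper is clear, so I hand in.

```bash
python3 -c "
from workcell import bot
print(bot.job_done())"
```

```text
the job is handed in; nothing more can be done
None
```

The black hook is screwed into the arm's socket with its peg within about 2° of straight out, released with the gripper clear, and handed in at about 25 s; no verdict came back, and I inferred the ring squeeze from the thread's pull and the turn rather than measuring it.

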